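Lock a bayonet filter cartridge into a gas purifier

ROBOT

A 6-joint arm with a two-finger parallel gripper is mounted at the origin on the work surface. World frame = base frame: x ahead of the robot, y to its left, z up, the work surface at z = 0. Lengths are in m, angles in degrees, forces in N, time in s.
With the tool pointing down it reaches from about 0.35 to 0.725 m from the base axis. Payload 4.3 kg.
Tool frame: the origin (TCP) lies at the very end of the fingers, on their centre line; the grasp point (between the pads) lies behind it (r.tcp_to_grasp is the z of the grasp point in the tool frame, in m); z points along the fingers, y is the line along which they close (so a half turn about z gives the same grasp; the last joint's range is limited). The gripper opens to 85 mm and grips with 20 to 120 N. Pads are 22 mm wide; open, the fingers measure 114 mm over their backs; the gripper's body (76 mm by 85 mm) begins 54 mm behind the grasp point. The pads swing forward as they close: fully open they stand 13 mm farther back than shut.
Start: joints at [-80.804, 21.618, 4.641, 73.018, 0, 83.68], TCP at [0.154, -0.554, 0.231] pointing down, gripper open.
Joint ranges: [-156.06, 156.06], [-48.1, 94.91], [-58.44, 69.94], [-101.28, 121.22], [-78.64, 73.56], [-180, 180]. Speed limits (degrees/s): [147.25, 147.25, 180, 180, 180, 180].

INTERFACE

Orientations are given as [roll, pitch, yaw] about the fixed x, y, z axes, in that order (R = Rz(yaw) Ry(pitch) Rx(roll)).
In Python, from station import r, cams, spotter gives the robot as it stands. The module is installed in compiled form; this text tells all that it offers.
- The arm moves only by the shell command python3 -m creep 'ROWS' [OPENING] [FORCE]. ROWS is a JSON object of lists of equal length, an entry for each row: "xyz": the shift along the world's x, y, z in mm, a list of three; "rotation": the turn, a rotation vector about the world's x, y, z in degrees, a list of three. In form: {"xyz": [[dx, dy, dz], ...], "rotation": [[wx, wy, wz], ...]}. A call has 1 to 5 rows; each row is the pose to reach, as a shift and turn from the pose commanded when the call began; what a row does not reach only later rows make up. A row lasts 1/8 s, in which the tool goes at most 62.5 mm and 10.7 degrees, less where a joint would pass 70% of its speed; a pose out of reach is approached as far as the arm can. A call with a gripper value outside its range is refused whole. OPENING is the finger opening in mm, from 0 to 85.4, set as the call begins (- or left out, the last holds). The fingers move at their own pace and stop on an object; FORCE is the grip in N (left out, the last holds). Time passes only in rows, so rows that repeat a pose let the fingers close. It gives the time, the measured TCP pose, the force, the opening and the grip force at its end, in the units of the state.
- r.get_state(): the state, without advancing time (a new reading comes with each control period).
- cams.snapshot(name): name is "scene" or "side" or "wrist"; returns (picture, depth): 384x512x3 uint8, red, green, blue; 384x512 float32, m along the optical axis (not along the pixel's ray), 0 where there is no reading.
- cams.get_calibration(name): a dict with "vertical_fov" (degrees; the focal length in pixels is half the picture's height over the tangent of half this angle, whatever the lens; pixels are square), "cx", "cy" (the principal point, pixels), "k1" (the pictures are not rectified: a ray, as slopes to the right and down, at radius r is drawn at 1 + k1 r^2 times it, then the intrinsics apply), "xyz" and "attitude" of the camera in the world; the wrist camera has in their place "hand_eye" (4x4, takes a point from camera to tool coordinates, whose origin is the TCP and whose axes are the flange's). Camera axes: x right, y down, z forward; pixel columns grow to the right and rows downward; lengths in m; the calibration is good to about 2 mm. A picture is of the moment at which its call begins: read the wrist's pose just before it. get_calibration takes no time and is no camera call.
- r.sign_off(): hands the job in; it is judged then, once.
Trained networks look in the newest picture that a camera, given by its name, has taken for a name from the list of things; names that differ only in an ending like _2 or _b are one class to them, and where a whole thing is asked for, a point or a joint stands for the part that bears it (a point fixed in the world has none). Each returns a list of dicts, best first, with "conf" (0 to 1); they miss things now and then, are a little off and sometimes report something else, mostly with a low value. They report only what shows in the picture. A call takes as long as a camera call. They do not tell look-alikes from the thing itself.
- spotter.look_for(name, camera): "at" ([x, y, z] in m, in the coordinates of the camera as it stood for that picture, good to about 4 mm: the middle of the surface that is visible of it).
The state is a dict: "time_s": time; "joint_positions": joint angles; "dq": joint speeds; "effort": joint torques, N m; "ee_pos": TCP position; "orientation": TCP orientation; "force": force on the tool from outside, world axes, zero at the start; "moment": the same for the moment, N m; "width": finger opening in m; "grasp_force": force on a finger pad.
Only numpy, scipy, OpenCV 4.12 (cv2) and the standard library are available. Lean on these libraries where they do the work, as an engineer would, in place of code of your own. Each camera call takes 0.05 s, during which the arm holds its last target. There are 200 camera calls.

TASK

Fit the loose winged filter cartridge into the empty bayonet socket of the analyser's gas purifier: look or feel for where the slots are, push it in against the spring, twist it a short quarter turn clockwise (seen from above) and let it spring up into its locking pockets, then let go. Do not force it: neither press nor twist against the purifier with more than about 40 N, and leave all the other things on the bench where they stand.

Things in the scene. Friction and masses are not known exactly. Their poses are not given: they have to be found in the camera images.
- cartridge: Loose filter cartridge, upright on the bench, 0.11-0.23 kg: white body 36 mm across, 50 tall (foot chamfered 4 mm), grey flange 48 across (50-56 mm up), grip wing on top. Two lugs stick out at opposite sides, 10-16 mm above the foot, 8 wide, reaching 25 mm from the axis. Origin: centre of underside; z up along its axis; x along the wing and through both lugs (a half turn gives the same part).
- wing (a point): Middle of the cartridge's grip wing, on its axis, 71 mm above its foot. The wing is an upright grey plate, 44 mm long (along the cartridge's x), 14 mm thick (along y), from 56 to 86 mm above the foot. Axes as the cartridge's.
- purifier: Gas purifier, fixed: grey housing 120 x 250 x 30 mm with two upright aluminium collars, 68 mm across, rims 90 mm above the bench. Origin: on the bench under the EMPTY socket's axis; z up. The other collar, 125 mm towards -y, holds a locked cartridge (top 156 mm up). The empty collar's two opposite slots lie along the housing's x axis only to within 0.45 rad, unmeasured: look or feel for them.
- mouth (a point): Centre of the empty socket's mouth, level with the rim; axes as the housing's. Bore 40 mm across; slots 12 mm wide, cut through the 8 mm thick rim. Height of the cartridge's origin relative to this point: lugs resting on the rim beside the slots -10 mm; in the slots, touching the spring -14; lugs clear under the rim -24 or lower; hard bottom -30; locked -20.
- plunger_top (a point): Centre of the spring plunger's face at rest, 14 mm below the mouth. It pushes the cartridge's foot up with 5 N at first touch, rising 0.5 N per mm (10 N with the lugs just under the rim, 13 N at the bottom, 16 mm down).
- socket_floor (a point): Axis of the socket at its foot, 30 mm above the bench. With the lugs under the rim the cartridge turns clockwise seen from above, 80 degrees (1.40 rad) from slot to pocket, hard stop 0.12 rad beyond; there the 8 mm lugs can rise 4 mm into 14 mm wide pockets: locked. Anticlockwise is blocked. Let go part way, the spring holds the lugs up against the rim: you may regrasp.
- plug: Bystander: round white plug without lugs, grey round cap 48 mm across, 48 mm tall. Origin: centre of underside.
- jar: Bystander: white jar 46 mm across, 50 mm tall. Origin: centre of underside.
- tall_jar: Bystander: white jar 50 mm across, 80 mm tall. Origin: centre of underside.
- crucible_a: Bystander: small white ceramic crucible, 25 mm across and 25 mm tall. Origin: centre of underside.
- crucible_b: Bystander: small white ceramic crucible, 25 mm across and 25 mm tall. Origin: centre of underside.
- spatula: Bystander: steel spatula lying on the bench, 170 mm long. Origin: its underside.
Mind the look-alikes: they are no part of the job. Leave any blue look-alike of the cartridge alone.

How it is judged:
By the outcome, as a careful person would: the job done as asked, in the order asked, and still so for the second after the job is handed in, with the robot touching nothing.
It also fails if it takes over 67 s, if anything falls off the work surface, if the arm or the gripper's body presses on something with over 40 N, if the wrist force passes 120 N, or if a joint passes its speed limit or range.

## Working session

There is one attempt and no reset: what is moved stays moved. The work goes in short steps, Python scripts to look and compute and a shell command to move; the robot and the scene stay as the last step left them, time stands still between calls to the robot, and variables do not carry over. Pictures are saved under pics/ and viewed, at most 10 in all, crops included, and the job is handed in when it is done.

```bash
mkdir -p pics; cat > h.py <<'E'
import numpy as np, cv2
from scipy.spatial.transform import Rotation as R
from station import r, cams, spotter
def K(n):
    c=cams.get_calibration(n); f=192/np.tan(np.radians(c["vertical_fov"])/2); return c,f
def pose(n,st=None):
    c,f=K(n)
    if n!="wrist":
        T=np.eye(4);a=np.array(c["attitude"])
        T[:3,:3]=a if a.shape==(3,3) else R.from_euler('xyz',a,degrees=True).as_matrix()
        T[:3,3]=c["xyz"];return T
    T=np.eye(4);T[:3,:3]=R.from_euler('xyz',st["orientation"],degrees=True).as_matrix();T[:3,3]=st["ee_pos"]
    return T@np.array(c["hand_eye"])
def cloud(n,d,T):
    c,f=K(n);v,u=np.mgrid[:384,:512]
    x=(u-c["cx"])/f;y=(v-c["cy"])/f;xd,yd=x.copy(),y.copy()
    for _ in range(8):
        s=1+c["k1"]*(x*x+y*y);x,y=xd/s,yd/s
    P=np.stack([x*d,y*d,d],-1)
    W=P@T[:3,:3].T+T[:3,3];W[d<=0]=np.nan;return W
def proj(n,p,T):
    c,f=K(n);q=T[:3,:3].T@(np.array(p)-T[:3,3]);x,y=q[0]/q[2],q[1]/q[2];s=1+c["k1"]*(x*x+y*y)
    return x*s*f+c["cx"],y*s*f+c["cy"]
def snap(n):
    st=r.get_state();im,d=cams.snapshot(n);T=pose(n,st);return im,d,T,cloud(n,d,T)
def save(im,name,z=1):
    cv2.imwrite("pics/"+name,cv2.resize(im[...,::-1],None,fx=z,fy=z,interpolation=cv2.INTER_CUBIC))
E
python3 - <<'E'
from h import *
np.set_printoptions(precision=3,suppress=True)
ims=[]
for n in ["scene","side"]:
    print(n,cams.get_calibration(n))
    im,d,T,W=snap(n); np.savez(n,im=im,d=d,T=T,W=W); ims.append(im)
    for k in ["cartridge","purifier","mouth","plug","jar"]:
        for o in spotter.look_for(k,n):
            p=T[:3,:3]@np.array(o["at"])+T[:3,3]; print(k,round(o["conf"],2),p,np.round(proj(n,p,T)))
save(ims[0],"scene.png",1.5);save(ims[1],"side.png",1.5)
print(r.get_state(),r.tcp_to_grasp)
E
```

```text
scene {'vertical_fov': 44.81183288684156, 'cx': 254.46890887422072, 'cy': 200.07152991451576, 'k1': -0.01287036590634277, 'xyz': array([ 1.108, -0.185,  0.661]), 'attitude': array([-134.28 ,    0.526,   59.432])}
cartridge 0.85 [0.632 0.331 0.056] [362. 181.]
cartridge 0.64 [0.536 0.29  0.053] [315. 162.]
purifier 0.88 [ 0.558 -0.148  0.032] [112. 264.]
purifier 0.19 [0.739 0.005 0.019] [243. 307.]
mouth 0.93 [ 0.563 -0.146  0.033] [114. 265.]
plug 0.95 [0.626 0.158 0.046] [285. 216.]
jar 0.93 [0.502 0.142 0.04 ] [244. 182.]
side {'vertical_fov': 44.983196060595915, 'cx': 266.5672693048151, 'cy': 191.16288451765055, 'k1': 0.021712473271515043, 'xyz': array([0.468, 0.809, 0.504]), 'attitude': array([-119.852,    0.598, -172.893])}
cartridge 0.65 [0.611 0.343 0.053] [209. 302.]
cartridge 0.28 [0.397 0.055 0.012] [356. 221.]
purifier 0.94 [ 0.533 -0.054  0.028] [289. 183.]
mouth 0.72 [ 0.536 -0.051  0.028] [288. 184.]
plug 0.66 [0.613 0.184 0.04 ] [230. 242.]
jar 0.7 [0.485 0.163 0.032] [307. 243.]
{'time_s': 0.6, 'joint_positions': array([-80.805,  21.617,   4.642,  73.018,   0.   ,  83.682]), 'dq': array([ 0.059,  0.022,  0.052,  0.068, -0.037,  0.059]), 'effort': array([ -0.   , -46.324,  27.001,   0.001,  -0.   ,   0.   ]), 'ee_pos': array([ 0.154, -0.554,  0.231]), 'orientation': array([179.993,   0.001,  15.513]), 'force': array([-0.185,  0.073, -0.453]), 'moment': array([ 0.032, -0.044, -0.014]), 'grasp_force': 0.0, 'width': 0.08555146381750861} -0.0187
```

View pics/scene.png

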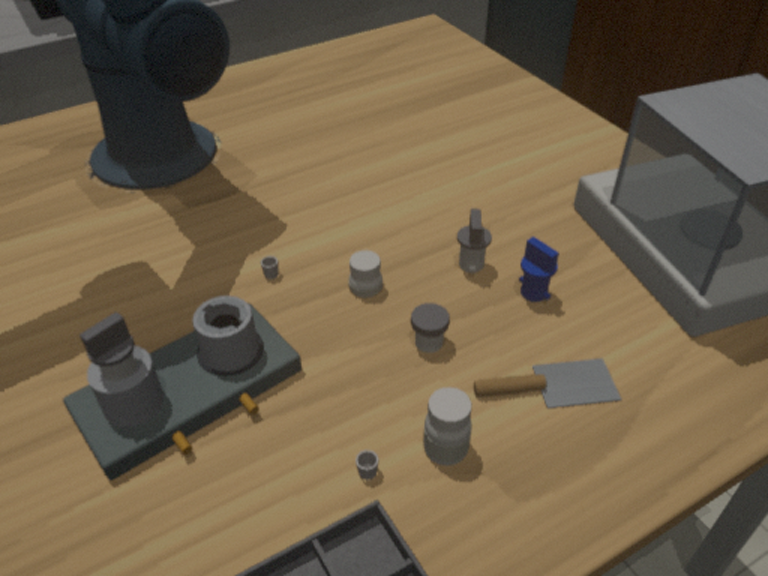

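View pics/side.png

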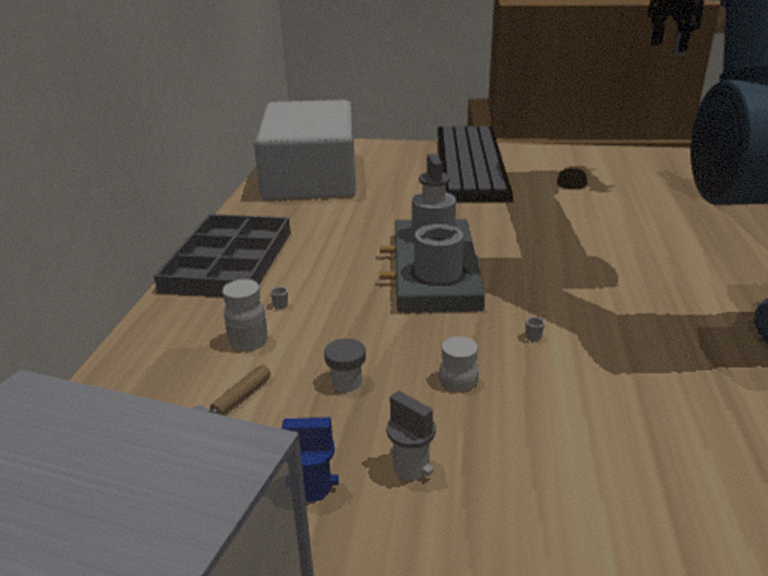

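Candidates for the cartridge (scene pixels): the white and grey winged part at (315,162), the blue look-alike at (360,180), the plug at (285,218), and the locked cartridge at (72,235). The white and grey winged part fits the description. The empty socket is at about (150,222).

```bash
python3 - <<'E'
from h import *
np.set_printoptions(precision=4,suppress=True)
for n in ["scene","side"]:
    z=np.load(n+".npz");W=z["W"].reshape(-1,3);im=z["im"].reshape(-1,3).astype(int)
    ok=np.isfinite(W[:,0]);W=W[ok];im=im[ok]
    m=(np.hypot(W[:,0]-.53,W[:,1]-.29)<.05)&(W[:,2]>.062)&(W[:,2]<.1)
    w=W[m]; w=w[np.hypot(*(w[:,:2]-np.median(w[:,:2],0)).T)<.03]
    rc=cv2.minAreaRect((w[:,:2]*1000).astype(np.float32)); print(n,"wing",len(w),w.mean(0),rc,w[:,2].max())
    m=(W[:,2]>.08)&(W[:,2]<.097)&(W[:,0]>.35)&(W[:,0]<.7)&(W[:,1]<.05)&(W[:,1]>-.25)
    w=W[m];print("rim",len(w),w.min(0),w.max(0),cv2.minEnclosingCircle((w[:,:2]*1000).astype(np.float32)))
    m=(W[:,2]>.11)&(W[:,2]<.16)&(W[:,0]>.35)&(W[:,0]<.7)&(W[:,1]<.05)&(W[:,1]>-.35)
    w=W[m];print("locked",len(w),w.mean(0))
    m=(W[:,2]>.022)&(W[:,2]<.035)&(W[:,0]>.35)&(W[:,0]<.7)&(W[:,1]<.08)&(W[:,1]>-.35)
    w=W[m];print("housing",cv2.minAreaRect((w[:,:2]*1000).astype(np.float32)))
z=np.load("scene.npz");save(z["im"][115:215,265:395],"crop.png",5)
E
```

```text
scene wing 160 [0.5354 0.2914 0.0804] ((530.3623046875, 295.4102783203125), (13.959986686706543, 39.38623046875), 56.50053787231445) 0.08953322346998571
rim 1575 [ 0.4942 -0.219   0.08  ] [ 0.5797 -0.029   0.0969] ((539.1070556640625, -123.97981262207031), 95.98363494873047)
locked 917 [ 0.5529 -0.1856  0.1388]
housing ((525.1142578125, -82.21549987792969), (176.19309997558594, 354.09033203125), 20.76520538330078)
side wing 520 [0.5258 0.3032 0.077 ] ((526.4473266601562, 298.4981994628906), (16.588836669921875, 45.00248336791992), 53.77484893798828) 0.08583181864864214
rim 670 [ 0.4946 -0.2099  0.08  ] [ 0.5782 -0.0262  0.0969] ((541.8707275390625, -119.51683044433594), 94.74140167236328)
locked 309 [ 0.5445 -0.1739  0.1314]
housing ((521.3001708984375, -81.81785583496094), (168.33253479003906, 353.49884033203125), 20.395654678344727)
```

View pics/crop.png

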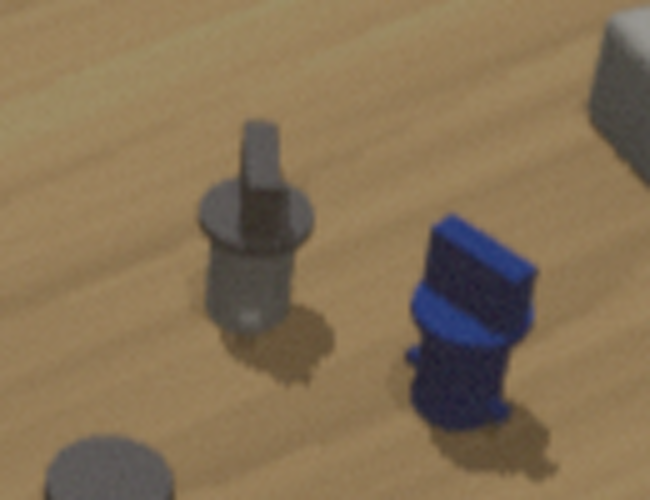

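The crop shows the white and grey winged part on the left, with its wing nearly end-on to the camera, and the blue look-alike on the right. I'm taking the left one and passing over the socket on the way.

```bash
python3 -m creep '{"xyz":[[37,49,15],[73,99,30],[110,148,45],[147,198,60],[183,247,75]],"rotation":[[0,0,10],[0,0,20],[0,0,30],[0,0,40],[0,0,50]]}' 85
python3 -m creep '{"xyz":[[37,49,5],[73,99,10],[110,148,15],[147,198,20],[147,198,20]],"rotation":[[0,0,10],[0,0,20],[0,0,30],[0,0,40],[0,0,40]]}'
python3 - <<'E'
from h import *
np.set_printoptions(precision=4,suppress=True)
print(cams.get_calibration("wrist"))
im,d,T,W=snap("wrist");np.savez("w1",im=im,d=d,T=T,W=W);save(im,"w1.png",1.5);print(r.get_state())
W=W.reshape(-1,3);W=W[np.isfinite(W[:,0])]
m=(W[:,2]>.08)&(W[:,2]<.1)&(np.hypot(W[:,0]-.52,W[:,1]+.06)<.06);w=W[m];print(len(w),w.min(0),w.max(0),np.median(w,0))
E
```

```text
time_s: 1.23
ee_pos: [0.3355, -0.3086, 0.3061]
orientation: [179.9, 0.0, 65.8]
force: [0.0, 0.1, 0.7]
width: 0.0849
grasp_force: 0.0
time_s: 1.85
ee_pos: [0.4835, -0.1088, 0.3256]
orientation: [179.9, -0.0, 105.9]
force: [-0.3, -0.6, -0.0]
width: 0.0849
grasp_force: 0.0
{'vertical_fov': 66.32538083227647, 'cx': 258.9892035932981, 'cy': 191.97544325372266, 'k1': -0.05615231699960912, 'hand_eye': array([[ 0.0001, -0.9504, -0.3109,  0.0803],
       [ 1.    , -0.0002,  0.0007,  0.0005],
       [-0.0007, -0.3109,  0.9504, -0.1437],
       [ 0.    ,  0.    ,  0.    ,  1.    ]])}
{'time_s': 1.9, 'joint_positions': array([-20.2583,  11.7362,   4.9677,  83.2182,  -0.0209,  54.0305]), 'dq': array([-3.4701, -0.739 , -1.3483,  0.0701, -0.6433,  0.0235]), 'effort': array([  1.7033, -37.619 ,  27.4179,  -0.0626,   0.1646,  -0.0196]), 'ee_pos': array([ 0.4823, -0.1107,  0.3254]), 'orientation': array([-179.9985,    0.0247,  105.7112]), 'force': array([-0.1186, -0.0178,  0.5962]), 'moment': array([-0.0357, -0.0011, -0.0463]), 'grasp_force': 0.0, 'width': 0.08485951734703794}
1410 [ 0.4934 -0.0963  0.0801] [ 0.5606 -0.0283  0.0939] [ 0.5264 -0.0599  0.0911]
```

View pics/w1.png

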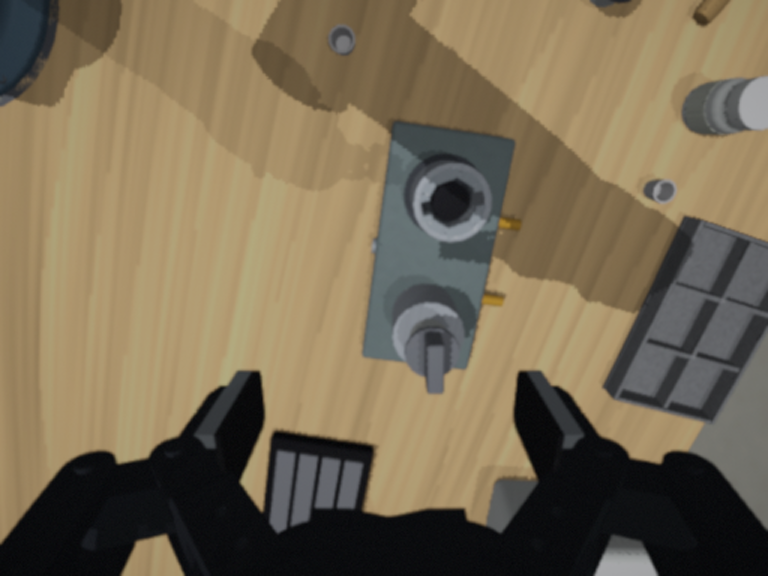

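The picture shows the empty collar at (450,202), with slot notches at about (425,210) and (482,197). The locked cartridge is at (432,350). Next I'll fit the rim and the slot direction.

```bash
cat > rim.py <<'E'
from h import *
from scipy.optimize import least_squares
def fit(W,zmin=.08,zmax=.1):
    V=W.reshape(-1,3);V=V[np.isfinite(V[:,0])]
    w=V[(V[:,2]>zmin)&(V[:,2]<zmax)&(np.hypot(V[:,0]-.526,V[:,1]+.06)<.05)]
    c=np.array([(w[:,0].min()+w[:,0].max())/2,(w[:,1].min()+w[:,1].max())/2])
    zt=np.median(w[:,2])
    q=V[np.hypot(*(V[:,:2]-c).T)<.06]
    # template score: rim true for 20<r<34 except slots
    def score(p,full=False):
        d=q[:,:2]-p[:2];rr=np.hypot(*d.T);x=d@[np.cos(p[2]),np.sin(p[2])];y=d@[-np.sin(p[2]),np.cos(p[2])]
        ins=(rr<.034)&(rr>.020)&~((np.abs(y)<.006)&(rr<.0265))
        up=q[:,2]>zt-.006
        return np.mean(ins==up)
    best=max((score([c[0]+dx,c[1]+dy,a]),c[0]+dx,c[1]+dy,np.degrees(a)) for dx in np.arange(-4,4.1,.5)/1e3 for dy in np.arange(-4,4.1,.5)/1e3 for a in np.radians(np.arange(-40,60,2)))
    prof=[(int(a),round(score([best[1],best[2],np.radians(a)]),3)) for a in range(-40,60,6)]
    return best,zt,prof
E
python3 - <<'E'
from rim import *
W=np.load("w1.npz")["W"];print(fit(W))
E
```

```text
((np.float64(0.7036582156329503), np.float64(0.5254799604702172), np.float64(-0.06278983210179517), np.float64(29.999999999999996)), np.float64(0.09111110826723523), [(-40, np.float64(0.583)), (-34, np.float64(0.615)), (-28, np.float64(0.651)), (-22, np.float64(0.688)), (-16, np.float64(0.699)), (-10, np.float64(0.699)), (-4, np.float64(0.699)), (2, np.float64(0.699)), (8, np.float64(0.7)), (14, np.float64(0.701)), (20, np.float64(0.702)), (26, np.float64(0.703)), (32, np.float64(0.703)), (38, np.float64(0.699)), (44, np.float64(0.666)), (50, np.float64(0.654)), (56, np.float64(0.651))])
```

```bash
python3 -m creep '{"xyz":[[5,50,0],[5,100,0],[5,155,0],[5,210,0],[5,270,0]],"rotation":[[0,0,10],[0,0,20],[0,0,30],[0,0,39],[0,0,39]]}'
python3 -m creep '{"xyz":[[0,20,-20],[0,30,-30],[0,30,-30],[0,30,-30]],"rotation":[[0,0,0],[0,0,0],[0,0,0],[0,0,0]]}'
python3 - <<'E'
from h import *
np.set_printoptions(precision=4,suppress=True)
im,d,T,W=snap("wrist");np.savez("w2",im=im,d=d,T=T,W=W);save(im,"w2.png",1.5);print(r.get_state()["ee_pos"],r.get_state()["orientation"],r.get_state()["joint_positions"])
V=W.reshape(-1,3);V=V[np.isfinite(V[:,0])]
w=V[(V[:,2]>.075)&(V[:,2]<.1)&(np.hypot(V[:,0]-.528,V[:,1]-.297)<.05)]
print(len(w),np.median(w,0),cv2.minAreaRect((w[:,:2]*1000).astype(np.float32)))
w=V[(V[:,2]>.045)&(V[:,2]<.064)&(np.hypot(V[:,0]-.528,V[:,1]-.297)<.04)];print(w.min(0),w.max(0))
E
```

```text
time_s: 2.52
ee_pos: [0.4865, 0.1574, 0.3255]
orientation: [-180.0, 0.0, 144.3]
force: [0.4, 0.6, -0.4]
width: 0.0849
grasp_force: 0.0
time_s: 3.02
ee_pos: [0.4869, 0.1864, 0.2959]
orientation: [180.0, 0.0, 144.4]
force: [0.2, -1.4, 0.1]
width: 0.0852
grasp_force: 0.0
[0.487  0.1866 0.2961] [179.9668   0.0494 144.3882] [13.9988 14.769   4.5834 79.7572 -0.0162 49.6105]
519 [0.5253 0.2977 0.0868] ((526.4586181640625, 298.4051208496094), (14.81962776184082, 44.1414909362793), 54.8935432434082)
[0.5029 0.2742 0.0519] [0.5494 0.3217 0.064 ]
```

View pics/w2.png

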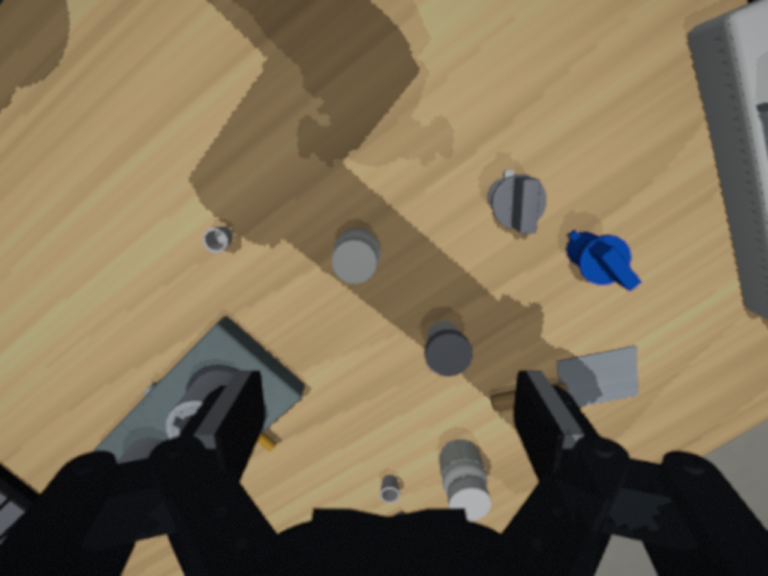

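The picture shows the cartridge wing at (518,203) with one lug visible at (509,174), and the blue part at (603,260) stays clear. The wing centre is at (526,298) mm and needs yaw 145.

```bash
python3 -m creep '{"xyz":[[13,37,-40],[26,74,-80],[39,111,-120],[39,111,-160],[39,111,-180]],"rotation":[[0,0,0.6],[0,0,0.6],[0,0,0.6],[0,0,0.6],[0,0,0.6]]}' 60
python3 -m creep '{"xyz":[[0,0,-25],[0,0,-50],[0,0,-55],[0,0,-55]],"rotation":[[0,0,0],[0,0,0],[0,0,0],[0,0,0]]}'
python3 -c "
from h import *
im,d,T,W=snap('wrist');save(im,'w3.png',1.2);print(r.get_state()['ee_pos'],r.get_state()['orientation'])"
```

```text
time_s: 3.7
ee_pos: [0.5249, 0.298, 0.1132]
orientation: [-179.9, -0.1, 145.1]
force: [-0.4, -0.1, 0.3]
width: 0.0603
grasp_force: 0.0
time_s: 4.2
ee_pos: [0.5261, 0.2985, 0.061]
orientation: [180.0, 0.0, 145.1]
force: [0.0, -1.2, 0.9]
width: 0.0605
grasp_force: 0.0
[0.5265667  0.29879201 0.06156429] [1.79912345e+02 5.43931203e-02 1.45074962e+02]
```

View pics/w3.png

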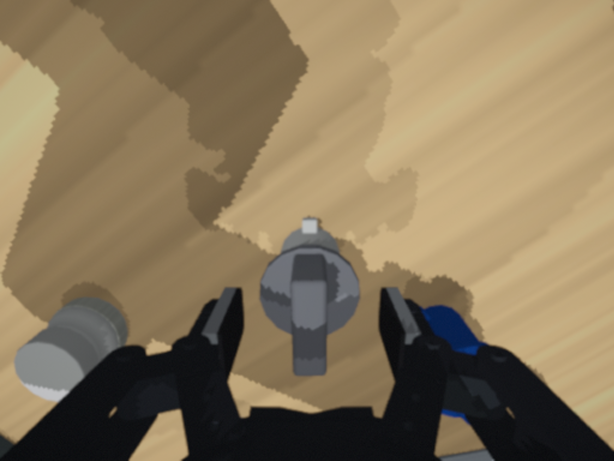

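The wing at (310,310) is centred between the fingers, and the blue part on the right is lower and untouched. Closing and lifting.

```bash
python3 -m creep '{"xyz":[[0,0,0],[0,0,0],[0,0,0],[0,0,0],[0,0,0]],"rotation":[[0,0,0],[0,0,0],[0,0,0],[0,0,0],[0,0,0]]}' 8 70
python3 -m creep '{"xyz":[[0,0,0],[0,0,20],[0,0,60],[0,0,110],[0,0,150]],"rotation":[[0,0,0],[0,0,0],[0,0,0],[0,0,0],[0,0,0]]}'
```

```text
time_s: 4.88
ee_pos: [0.526, 0.2991, 0.0611]
orientation: [179.9, 0.0, 145.1]
force: [-0.1, -0.3, 5.3]
width: 0.0127
grasp_force: 68.9
time_s: 5.5
ee_pos: [0.5252, 0.2987, 0.2114]
orientation: [-180.0, -0.0, 145.1]
force: [0.2, -1.1, -1.7]
width: 0.0126
grasp_force: 68.4
```

```bash
cat > slot.py <<'E'
from h import *
# rectify top-down view of rim plane z=.09 from w1
z=np.load("w1.npz");T=z["T"];im=z["im"]
c=np.array([.5264,-.0615]);s=.00025;N=160
u,v=np.meshgrid(np.arange(-N,N),np.arange(-N,N))
X=c[0]+u*s;Y=c[1]-v*s
mp=np.array([proj("wrist",(x,y,.09),T) for x,y in zip(X.ravel(),Y.ravel())],np.float32).reshape(2*N,2*N,2)
o=cv2.remap(im,mp[...,0],mp[...,1],cv2.INTER_CUBIC)
save(o,"slot.png",1.8)
W=z["W"];print(proj("wrist",(c[0],c[1],.09),T))
V=W.reshape(-1,3);V=V[np.isfinite(V[:,0])]
w=V[(V[:,2]>.083)&(V[:,2]<.1)&(np.hypot(*(V[:,:2]-c).T)<.042)]
print(cv2.fitEllipse(cv2.convexHull((w[:,:2]*1000).astype(np.float32))),cv2.minEnclosingCircle((w[:,:2]*1000).astype(np.float32)))
h=V[(V[:,2]>.024)&(V[:,2]<.038)&(abs(V[:,0]-.53)<.1)&(V[:,1]<.03)&(V[:,1]>-.28)];print(cv2.minAreaRect((h[:,:2]*1000).astype(np.float32)))
E
python3 slot.py
```

```text
Traceback (most recent call last):
  File "slot.py", line 7, in <module>
    mp=np.array([proj("wrist",(x,y,.09),T) for x,y in zip(X.ravel(),Y.ravel())],np.float32).reshape(2*N,2*N,2)
                 ~~~~^^^^^^^^^^^^^^^^^^^^^
  File "h.py", line 22, in proj
    c,f=K(n);q=T[:3,:3].T@(np.array(p)-T[:3,3]);x,y=q[0]/q[2],q[1]/q[2];s=1+c["k1"]*(x*x+y*y)
        ~^^^
  File "h.py", line 5, in K
    c=cams.get_calibration(n); f=192/np.tan(np.radians(c["vertical_fov"])/2); return c,f
ValueError: time passes only in moves, steps and waits
```

```bash
sed -i 's/^def K(n)/import functools\n@functools.cache\ndef K(n)/' h.py; python3 slot.py
```

```text
(np.float64(300.4606965411462), np.float64(134.44619176303905))
((527.3651733398438, -62.14113235473633), (67.32334899902344, 67.84576416015625), 178.6964569091797) ((527.6570434570312, -62.14413833618164), 34.16271209716797)
((537.4273681640625, -122.78935241699219), (130.02230834960938, 250.76962280273438), 6.306222438812256)
```

View pics/slot.png

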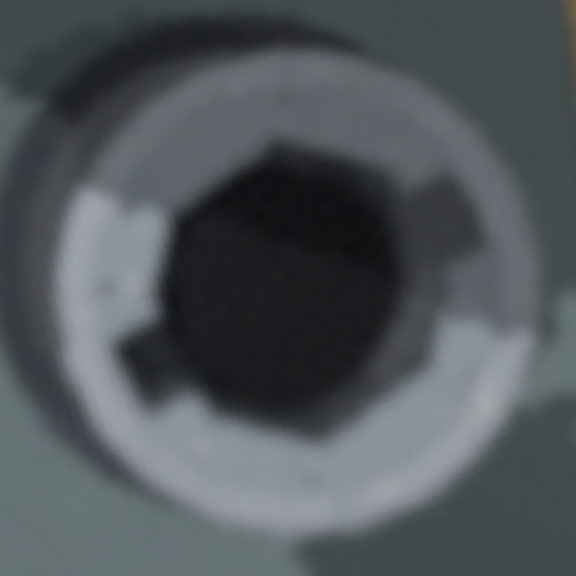

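The top-down view is 0.139 mm per pixel. The collar centre is at about (298,291), and the slots end at about (470,212) and (132,380), so they lie along +26.5° in the world. I'll carry the cartridge over and take one closer look before inserting.

```bash
python3 -m creep '{"xyz":[[9,-55,5],[18,-110,10],[27,-165,15],[36,-220,20],[45,-275,25]],"rotation":[[0,0,10],[0,0,20],[0,0,30],[0,0,40],[0,0,50]]}'
python3 -m creep '{"xyz":[[11,-59,5],[11,-59,5],[11,-59,5],[11,-59,5]],"rotation":[[0,0,10],[0,0,11.4],[0,0,11.4],[0,0,11.4]]}'
cat > look.py <<'E'
from h import *
import sys
np.set_printoptions(precision=4,suppress=True)
im,d,T,W=snap("wrist");st=r.get_state();np.savez("w4",im=im,d=d,T=T,W=W)
print(st["ee_pos"],st["orientation"],st["force"],st["joint_positions"])
c=np.array([.5276,-.0621]);s=.00025;N=160
u,v=np.meshgrid(np.arange(-N,N),np.arange(-N,N));X=c[0]+u*s;Y=c[1]-v*s
mp=np.array([proj("wrist",(x,y,.09),T) for x,y in zip(X.ravel(),Y.ravel())],np.float32).reshape(2*N,2*N,2)
o=cv2.remap(im,mp[...,0],mp[...,1],cv2.INTER_CUBIC);o=cv2.resize(o,(576,576))
full=cv2.resize(im[:,130:390],None,fx=.86,fy=1.5)
o=np.hstack([o,cv2.resize(im[:,156:356],(200*576//384*10//14,576))]);save(o,"slot2.png")
V=W.reshape(-1,3);V=V[np.isfinite(V[:,0])]
w=V[(V[:,2]>.083)&(V[:,2]<.1)&(np.hypot(*(V[:,:2]-c).T)<.042)];print(np.median(w[:,2]))
print(cv2.fitEllipse(cv2.convexHull((w[:,:2]*1000).astype(np.float32))),cv2.minEnclosingCircle((w[:,:2]*1000).astype(np.float32)))
E
python3 look.py
```

```text
time_s: 6.12
ee_pos: [0.5701, 0.0222, 0.2346]
orientation: [180.0, -0.1, -164.5]
force: [1.2, 0.0, -1.8]
width: 0.0127
grasp_force: 68.7
time_s: 6.62
ee_pos: [0.581, -0.0338, 0.2399]
orientation: [179.9, -0.1, -153.4]
force: [-0.2, 0.3, -1.1]
width: 0.0127
grasp_force: 69.0
[ 0.5811 -0.0337  0.24  ] [ 179.9495   -0.0426 -153.3941] [-0.9168  0.1336 -1.3703] [ -9.5691  22.4288   7.1228  74.7581   0.0156 -36.175 ]
0.0911322101947859
((527.71923828125, -62.01323699951172), (66.43765258789062, 67.88237762451172), 110.52845001220703) ((527.8096923828125, -61.98284912109375), 34.22319412231445)
```

View pics/slot2.png

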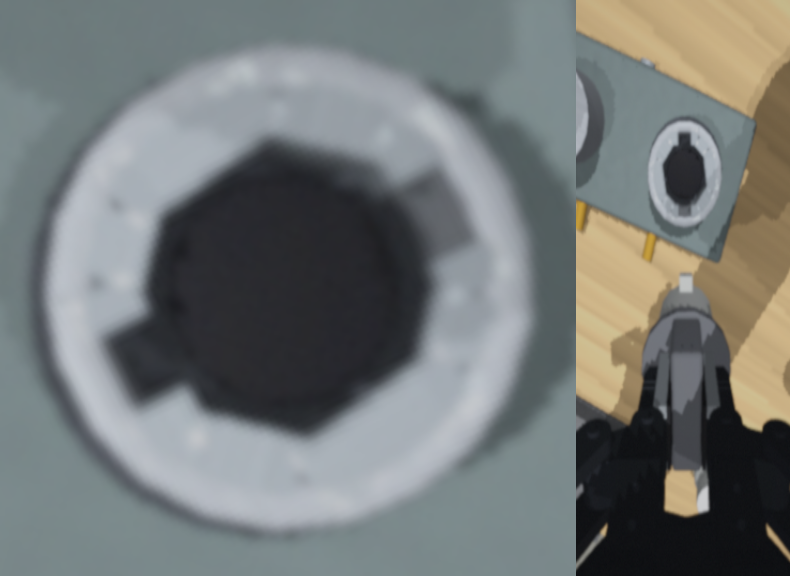

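The closer view gives slot ends at (457,205) and (122,377), which is 27°. In the raw view the slot and the leading lug share column 685, so they line up. Moving over the socket and lowering gently.

```bash
python3 -m creep '{"xyz":[[-27,-14,0],[-54,-28.6,-30],[-54,-28.6,-70],[-54,-28.6,-80],[-54,-28.6,-80]],"rotation":[[0,0,0.4],[0,0,0.4],[0,0,0.4],[0,0,0.4],[0,0,0.4]]}'
python3 -m creep '{"xyz":[[0,0,-5],[0,0,-10],[0,0,-13],[0,0,-15],[0,0,-15]],"rotation":[[0,0,0],[0,0,0],[0,0,0],[0,0,0],[0,0,0]]}'; python3 -c "
from station import r;s=r.get_state();print(s['force'],s['moment'])"
```

```text
time_s: 7.3
ee_pos: [0.5274, -0.0629, 0.1604]
orientation: [180.0, -0.0, -153.0]
force: [0.4, -0.1, -1.3]
width: 0.0126
grasp_force: 68.9
time_s: 7.92
ee_pos: [0.5272, -0.0635, 0.1451]
orientation: [179.9, -0.0, -153.1]
force: [0.3, 0.7, -2.6]
width: 0.0132
grasp_force: 69.0
[ 0.26605232  0.68381603 -2.60814414] [ 0.29594242  0.11989814 -0.02602   ]
```

```bash
python3 -m creep '{"xyz":[[0,0.4,-2],[0,0.4,-4],[0,0.4,-6],[0,0.4,-6],[0,0.4,-6]],"rotation":[[0,0,0],[0,0,0],[0,0,0],[0,0,0],[0,0,0]]}'; python3 -c "
from station import r;s=r.get_state();print(s['ee_pos'],s['force'],s['moment'])"
```

```text
time_s: 8.55
ee_pos: [0.5274, -0.0633, 0.1392]
orientation: [180.0, -0.0, -153.1]
force: [-0.9, 0.1, -2.2]
width: 0.0126
grasp_force: 69.0
[ 0.52738676 -0.06333888  0.13920672] [-0.85501007  0.12945575 -2.22646711] [ 0.2677302   0.18136133 -0.02201587]
```

No contact at −12 mm, so the lugs are in the slots. Continuing against the spring.

```bash
python3 -m creep '{"xyz":[[0,0,-2],[0,0,-4],[0,0,-6],[0,0,-6],[0,0,-6]],"rotation":[[0,0,0],[0,0,0],[0,0,0],[0,0,0],[0,0,0]]}'; python3 -c "
from station import r;s=r.get_state();print(s['ee_pos'],s['force'],s['moment'])"
```

```text
time_s: 9.18
ee_pos: [0.5277, -0.0633, 0.1337]
orientation: [-180.0, 0.0, -153.1]
force: [-1.7, 2.4, 5.1]
width: 0.0126
grasp_force: 70.0
[ 0.52768077 -0.06330688  0.13370811] [-1.71979653  2.40689319  5.0501428 ] [0.61725673 0.67321277 0.02661321]
```

The spring force matches the expected depth (about 7 N at −17). Pressing to about −27.

```bash
python3 -m creep '{"xyz":[[0,0,-2],[0,0,-5],[0,0,-8],[0,0,-10],[0,0,-10]],"rotation":[[0,0,0],[0,0,0],[0,0,0],[0,0,0],[0,0,0]]}'; python3 -c "
from station import r;s=r.get_state();print(s['ee_pos'],s['force'],s['moment'])"
```

```text
time_s: 9.8
ee_pos: [0.5278, -0.0633, 0.1241]
orientation: [-180.0, 0.0, -153.1]
force: [-3.9, 2.3, 7.7]
width: 0.0126
grasp_force: 70.4
[ 0.52776633 -0.06333806  0.12413604] [-3.8835947   2.28980296  7.68994178] [ 0.63937446  0.95465102 -0.01600249]
```

```bash
python3 -m creep '{"xyz":[[-0.3,0.3,0],[-0.3,0.3,0],[-0.3,0.3,0],[-0.3,0.3,0],[-0.3,0.3,0]],"rotation":[[0,0,-5],[0,0,-10],[0,0,-15],[0,0,-20],[0,0,-20]]}'; python3 -c "
from station import r;s=r.get_state();print(s['ee_pos'],s['force'],s['moment'])"
```

```text
time_s: 10.42
ee_pos: [0.5283, -0.0626, 0.1246]
orientation: [180.0, 0.2, -173.1]
force: [-2.6, 4.1, 9.4]
width: 0.0128
grasp_force: 70.5
[ 0.52830498 -0.06256554  0.12457117] [-2.57381875  4.06621085  9.41300622] [ 0.99381717  0.6880319  -0.03029527]
```

Turning freely. Continuing to 80° in total.

```bash
python3 -m creep '{"xyz":[[-0.3,0,0],[-0.3,0,0],[-0.3,0,0],[-0.3,0,0],[-0.3,0,0]],"rotation":[[0,0,-9],[0,0,-18],[0,0,-27],[0,0,-36],[0,0,-45]]}'; python3 -c "
from station import r;s=r.get_state();print(s['ee_pos'],s['force'],s['moment'])"
python3 -m creep '{"xyz":[[0,0,0],[0,0,0],[0,0,0],[0,0,0],[0,0,0]],"rotation":[[0,0,-4],[0,0,-8],[0,0,-12],[0,0,-15],[0,0,-15]]}'; python3 -c "
from station import r;s=r.get_state();print(s['ee_pos'],s['force'],s['moment'])"
```

```text
time_s: 11.05
ee_pos: [0.5286, -0.0622, 0.1248]
orientation: [179.8, 0.1, 141.7]
force: [-1.8, 4.6, 9.3]
width: 0.0126
grasp_force: 70.5
[ 0.52864018 -0.06217538  0.12478763] [-1.82263607  4.64104322  9.33039164] [1.14764079 0.30120773 0.09133764]
time_s: 11.68
ee_pos: [0.5289, -0.062, 0.1249]
orientation: [179.7, 0.1, 126.9]
force: [-1.0, 5.6, 8.3]
width: 0.0128
grasp_force: 70.5
[ 0.52889517 -0.06203533  0.12486741] [-0.95795405  5.63626402  8.29525207] [ 1.30294656e+00  2.04472075e-01 -6.81351389e-05]
```

Now at 80°. Letting it rise.

```bash
python3 -m creep '{"xyz":[[0,0,2],[0,0,4],[0,0,5.5],[0,0,6.5],[0,0,6.5]],"rotation":[[0,0,0],[0,0,0],[0,0,0],[0,0,0],[0,0,0]]}'; python3 -c "
from station import r;s=r.get_state();print(s['ee_pos'],s['force'],s['moment'])"
```

```text
time_s: 12.3
ee_pos: [0.5287, -0.0622, 0.1308]
orientation: [179.7, 0.0, 127.0]
force: [-0.1, 4.8, 5.8]
width: 0.0125
grasp_force: 70.0
[ 0.52869471 -0.06220251  0.13077163] [-0.10578023  4.80885696  5.75717692] [ 1.259931   -0.13494357  0.0149943 ]
```

It is at −20 mm, which is the locked height. Releasing.

```bash
python3 -m creep '{"xyz":[[0,0,0.3],[0,0,0.3],[0,0,0.3],[0,0,0.3],[0,0,0.3]],"rotation":[[0,0,0],[0,0,0],[0,0,0],[0,0,0],[0,0,0]]}' 45
python3 -m creep '{"xyz":[[0,0,10],[0,0,40],[0,0,80],[0,0,120],[0,0,120]],"rotation":[[0,0,0],[0,0,0],[0,0,0],[0,0,0],[0,0,0]]}'
python3 -m creep '{"xyz":[[-20,-40,0],[-20,-40,0],[-20,-40,0]],"rotation":[[0,0,0],[0,0,0],[0,0,0]]}'
python3 - <<'E'
from h import *
np.set_printoptions(precision=4,suppress=True)
st=r.get_state();print(st["force"])
im,d,T,W=snap("wrist");ims=[im]
for n in [("wrist",W)]+[("scene",None),("side",None)]:
    n,W=n
    if W is None: im,d,T,W=snap(n);ims.append(im)
    V=W.reshape(-1,3);V=V[np.isfinite(V[:,0])]
    for lab,c in [("mine",(.5277,-.062)),("locked",(.541,-.186))]:
        w=V[(V[:,2]>.135)&(V[:,2]<.17)&(np.hypot(V[:,0]-c[0],V[:,1]-c[1])<.04)]
        if len(w)>10: print(n,lab,len(w),np.percentile(w[:,2],[50,95]),cv2.minAreaRect((w[w[:,2]>.15][:,:2]*1000).astype(np.float32)))
save(np.hstack([cv2.resize(ims[0],(400,300)),cv2.resize(ims[1][150:330,20:260],(400,300))]),"end.png")
E
```

```text
time_s: 12.92
ee_pos: [0.5269, -0.0632, 0.1301]
orientation: [-180.0, -0.0, 126.9]
force: [0.1, -0.1, -0.2]
width: 0.0451
grasp_force: 0.0
time_s: 13.55
ee_pos: [0.5294, -0.0636, 0.2546]
orientation: [179.7, 0.4, 126.9]
force: [0.4, -1.4, -0.3]
width: 0.0451
grasp_force: 0.0
time_s: 13.92
ee_pos: [0.5067, -0.1028, 0.2497]
orientation: [-180.0, -0.1, 126.9]
force: [-0.1, -0.8, 0.2]
width: 0.0455
grasp_force: 0.0
[-0.1322 -0.7969  0.1754]
wrist mine 1039 [0.1568 0.1582] ((528.9688110351562, -61.84375), (14.29241943359375, 42.843963623046875), 37.17047119140625)
wrist locked 819 [0.1566 0.158 ] ((545.226806640625, -185.18460083007812), (14.274123191833496, 45.31654357910156), 17.587312698364258)
scene mine 372 [0.1527 0.1575] ((531.000732421875, -62.085594177246094), (16.018077850341797, 44.77159118652344), 37.72157287597656)
scene locked 496 [0.1515 0.1574] ((546.081298828125, -186.447021484375), (15.391939163208008, 43.84864044189453), 18.325571060180664)
side mine 194 [0.1476 0.1541] ((529.1719360351562, -59.45732879638672), (14.151963233947754, 43.250213623046875), 35.495182037353516)
side locked 113 [0.1485 0.154 ] ((544.693603515625, -181.6770477294922), (13.275201797485352, 41.41529083251953), 17.74757194519043)
```

View pics/end.png

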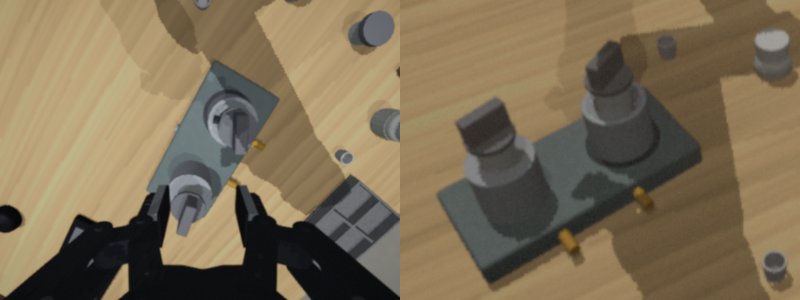

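The picture shows both wings standing in their collars. My cartridge's top is level with the locked one (156.8 against 156.6 mm) at 127°, which is 80° from the slots. It is locked.

```bash
python3 -c "
from station import r;print(r.sign_off())"
```

```text
the job is handed in; nothing more can be done
None
```

The cartridge is in the empty socket, turned 80° clockwise and sprung up level with the locked one (156.8 against 156.6 mm), released, and the job is handed in after about 14 s, with the highest force I read about 10 N.

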